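# Blow the dust off a hardwood block at the dust-off station

### The arm

A 7-joint arm with a two-finger parallel gripper is mounted at the origin on a cart in front of the work surface, level with it; the furniture and walls round the work are solid. World frame = base frame: x ahead of the robot, y to its left, z up, the work surface at z = 0. Lengths are in m, angles in rad, forces in N, time in s.
With the tool pointing down it reaches from about 0.4 to 0.925 m from the base axis. Payload 5.6 kg.
Tool frame: the origin (TCP) lies at the very end of the fingers, on their centre line; the grasp point (between the pads) lies r.tcp_to_grasp behind it (r.tcp_to_grasp is the distance from the TCP to the grasp point, in m); z points along the fingers, y is the direction in which the jaws open and shut (so a half turn about z gives the same grasp; the last joint's range is limited). The gripper opens to 85 mm and grips with 20 to 120 N. Pads are 22 mm wide; open, the fingers measure 114 mm over their backs; the gripper's body (76 mm by 85 mm) begins 54 mm behind the grasp point. The pads swing forward as they close: fully open they stand 13 mm farther back than shut.
Start: joints at [-1.149, 0.468, -0.012, 1.603, 0.006, 1.071, -0.056], TCP at [0.291, 0.581, 0.231] pointing down, gripper open.
Joint ranges: [-2.53, 2.53], [-0.31, 2.02], [-1.57, 1.55], [0.28, 2.44], [-1.29, 4.43], [0.15, 1.84], [-2.92, 2.92]. Speed limits (rad/s): [2.57, 2.57, 3.14, 3.14, 3.14, 3.14, 3.14].

### API

Orientations are given as a unit quaternion [x, y, z, w].
In Python, from workcell import r gives the robot as it stands.
- The arm moves only by the tool move_arm, never from a script. Its argument "rows" is a list of rows, each an object with "dp": the shift along the tool's x, y, z in mm, a list of three; "spin": the turn about the tool's z in degrees; "fingers": the opening, from -1 (shut) to 1 (fully open). A call has 1 to 12 rows; each row is the pose to reach, as a shift and turn from the pose commanded when the call began, along the tool's axes at that moment; what a row does not reach only later rows make up. A row lasts 1/8 s, in which the tool goes at most 62.5 mm and 10.7 degrees, less where a joint would pass 70% of its speed; a pose out of reach is approached as far as the arm can. A call with a gripper value outside its range is refused whole. The fingers move at their own pace and stop on an object; "newtons" is the grip in N (left out, the last holds). Time passes only in rows, so rows that repeat a pose let the fingers close. It gives the time, the measured TCP pose, the force and the opening at its end, in the units of the state.
- r.sense(): the state, without advancing time (a new reading comes with each control period).
- r.snapshot(name): name is "side" or "top" or "wrist"; returns a dict with "frame" (480x640x3 uint8, red, green, blue), "fx", "fy", "cx", "cy" (pixels), "extrinsics" (4x4, takes a point from world to camera coordinates); the wrist camera has in their place "T_tool_cam" (4x4, takes a point from camera to tool coordinates, whose origin is the TCP and whose axes are the flange's). Camera axes: x right, y up, looking along -z (the intrinsics and any distortion apply to the point x, -y, -z); pixel columns grow to the right and rows downward; lengths in m; the calibration is good to about 2 mm. A picture is of the moment at which its call begins: read the wrist's pose just before it. There is no depth.
- r.sign_off(): hands the job in, once; it reports no verdict.
Trained networks look in a picture, given as the dict that the camera call returned (one of the last four; its "shot" number tells which), for a name from the list of things; names that differ only in an ending like _2 or _b are one class to them, and where a whole thing is asked for, a point or a joint stands for the part that bears it (a point fixed in the world has none). Each returns a list of dicts, best first, with "score" (0 to 1); they miss things now and then, are a little off and sometimes report something else, mostly with a low value. They report only what shows in the picture. A call takes as long as a camera call. They do not tell look-alikes from the thing itself.
- r.search_frame(picture, target): "position" ([x, y, z] in m, in the coordinates of the camera as it stood for that picture, good to about 4 mm: the middle of the surface that is visible of it).
The state is a dict: "t": time; "qpos": joint angles; "joint_velocities": joint speeds; "joint_efforts": joint torques, N m; "position": TCP position; "tool_rot": TCP orientation; "ft_force": force on the tool from outside, world axes, zero at the start; "wrist_torque": the same for the moment, N m; "opening": finger opening in m.
Only numpy, scipy, OpenCV 4.12 (cv2) and the standard library are available. Lean on these libraries where they do the work, as an engineer would, in place of code of your own. Each camera call takes 0.05 s, during which the arm holds its last target. There are 200 camera calls.

### The job

Pull the tray of the dust-off station all the way out to its stop and set the dusty hardwood block down flat in it, without dropping it. Only then squeeze the orange trigger of the clamped air gun fully in, keep it in for about a second and let it spring back. Leave the tray out with the block lying in it, and leave the spray can, the jar and the tape roll standing where they are.

Things in the scene. Friction and masses are not known exactly. Their poses are not given: they have to be found in the camera images.
- station: The dust-off station, fixed to the worktop: a low grey steel cabinet, 66 mm high, with the air gun clamped above it. Origin on the worktop; its front (-x of its own frame) looks roughly to the robot, x to its back, y to its left, z up. The cabinet spans x -65 to +85 mm, y -70 to +70 mm; the gun's post (x 72 mm) and pipe (x 102 mm) stand behind the grip.
- tray (a joint): Travel of the aluminium tray with blue front, m: 0 = shut, grows as it is pulled out along the station's -x, stop at 0.100 (then the whole tray stands clear in front of the cabinet). Friction about 2 N; it stays where it is left. Starts shut or a little open.
- tray_handle (a point): Middle of the tray's handle: a level steel bar, 10 mm diameter, 84 mm long along the station's y, 36 mm above the worktop, its centre 38 mm in front of the blue front plate (33 mm clear between), open above and below. Moves with the tray; axes as the station's.
- tray_floor (a point): Middle of the tray's inner floor (upper face, 12 mm above the worktop); axes as the station's. The inner room is 99 mm (x) by 116 mm (y); the side and back walls rise 16 mm above the floor, the blue front plate 42 mm. Moves with the tray.
- wood_block: The dusty hardwood block, brown, 40 (x) x 84 (y) x 34 (z) mm, loose, lying flat on the worktop in one of four places in a row to the left of the station; 0.05 to 0.11 kg. Origin at the centre of its underside, z up. It can only be gripped across its 40 mm width. It fits into the tray lengthwise or crosswise.
- trigger (a joint): Angle of the orange trigger, rad: 0 = released, 0.25 = squeezed fully in against its stop. A spring always brings it back; pressed 50 mm from the pivot it takes about 4 N to start and 10 N to hold fully in.
- air_gun: Grey air gun, clamped upside down to the station, rigid, nose 35 deg down to the tray. Origin: barrel axis meets grip axis, 180 mm above the worktop. -x runs along the barrel (radius 14 mm) to the nozzle tip 100 mm away, y left, z along the black grip to its free end, up and leaning 35 deg out of vertical to the station's front. Grip 22 mm (x) by 26 mm (y), ends at z 105 mm.
- squeeze_point (a point): Point between grip and trigger at which to squeeze, air gun x -11, y 0, z 72 mm (54 mm beyond the trigger's pivot); axes as the air gun's: close along x, approach along -z.
- spray_can: Bystander, the tallest loose thing: spray can with blue cap, standing, 53 mm diameter, 173 mm high, loose; origin at the centre of its foot.
- paint_jar: Bystander: small dark screw-cap jar, 48 mm diameter, 66 mm high, loose; origin at the centre of its foot.
- masking_tape: Bystander: roll of yellowish paper tape lying flat, 68 mm diameter, 24 mm high, loose; origin at the centre of its underside.
- trigger_pivot (a point): Pivot of the orange trigger, air gun x -24, z 18 mm; axes as the air gun's. The trigger, 7 mm thick, 20 mm wide (y), runs 70 mm up on the grip's nozzle (-x) side to a free end. Fully in it is parallel to the grip, outer face at air gun x -27.5 mm; released it leans out, that face reaching x -45 mm at the end (z 86 mm). Grip plus trigger: 56 mm wide released, 38.5 mm squeezed.
- row_middle (a point): Fixed point on the worktop in the middle of the row in which block, can, jar and tape stand (about 100 mm apart). The fixed black-fronted rectifier, 163 mm high, begins some 90 mm behind it (+x); the fixed blue bath with white rim, about 370 mm high, begins some 270 mm to its left (+y). The robot may start low beside the bath: rise before crossing.
There are look-alikes about, which are no part of the job. What is shaped like the wood_block but purple is not meant.

How it is judged:
On the way, in this order (a step that is already met when the one before it is completed fails the run):
1. the tray is pulled out to its stop (within 8 mm) (value of joint tray above 0.092 m), for 0.2 s.
2. the block lies flat in the pulled-out tray, let go and at rest (value of joint tray above 0.092 m and x of wood_block in the frame of tray_floor between -0.035 and 0.035 m and y of wood_block in the frame of tray_floor between -0.045 and 0.045 m and z of wood_block in the frame of tray_floor below 0.007 m and angle between wood_block's own z axis and vertical below 0.12 rad and contact force between the fingers and wood_block below 0.1 N and linear speed of wood_block below 0.02 m/s), for 0.2 s.
3. the trigger is squeezed fully in (past 0.22 rad) and kept in, the block lying in the pulled-out tray (value of joint tray above 0.092 m and x of wood_block in the frame of tray_floor between -0.035 and 0.035 m and y of wood_block in the frame of tray_floor between -0.045 and 0.045 m and z of wood_block in the frame of tray_floor below 0.007 m and angle between wood_block's own z axis and vertical below 0.12 rad and value of joint trigger above 0.22 rad), for 0.6 s.
4. the trigger has sprung back (value of joint trigger below 0.03 rad), for 0.2 s.
At the end, for the whole second after the job is handed in: The tray is out to within 8 mm of its stop, the block lies in it flat on the floor (tilt under 7 degrees, underside within 7 mm of the floor) and at rest, and the trigger is fully released (under 0.03 rad) (value of joint tray above 0.092 m and x of wood_block in the frame of tray_floor between -0.035 and 0.035 m and y of wood_block in the frame of tray_floor between -0.045 and 0.045 m and z of wood_block in the frame of tray_floor below 0.007 m and angle between wood_block's own z axis and vertical below 0.12 rad and linear speed of wood_block below 0.02 m/s and value of joint trigger below 0.03 rad); the robot touches nothing.
It fails at once if the trigger is squeezed while the block is not in the pulled-out tray (value of joint trigger above 0.12 rad and not (value of joint tray above 0.092 m and x of wood_block in the frame of tray_floor between -0.035 and 0.035 m and y of wood_block in the frame of tray_floor between -0.045 and 0.045 m and z of wood_block in the frame of tray_floor below 0.007 m and angle between wood_block's own z axis and vertical below 0.12 rad)).
It fails at once if the block is dropped or thrown (over 0.6 m/s out of the fingers) (linear speed of wood_block above 0.6 m/s and contact force between the fingers and wood_block below 0.1 N).
It fails at once if the spray can is shifted more than 30 mm or knocked over (distance of spray_can from where it was at the start of the episode above 0.03 m or angle between spray_can's own z axis and vertical above 0.5 rad).
It fails at once if the paint jar is shifted more than 30 mm or knocked over (distance of paint_jar from where it was at the start of the episode above 0.03 m or angle between paint_jar's own z axis and vertical above 0.5 rad).
It fails at once if the masking tape is shifted more than 30 mm or knocked over (distance of masking_tape from where it was at the start of the episode above 0.03 m or angle between masking_tape's own z axis and vertical above 0.5 rad).
It also fails if it takes over 61 s, if anything falls off the work surface, if the arm or the gripper's body presses on something with over 40 N, if the wrist force passes 120 N, or if a joint passes its speed limit or range.

## Working session

There is one attempt and no reset: what is moved stays moved. The work goes in short steps, Python scripts to look and compute and a tool call to move; the robot and the scene stay as the last step left them, time stands still between calls to the robot, and variables do not carry over. Pictures are saved under pics/ and viewed, about 8 in all and at most 12, crops included, and the job is handed in when it is done.

Besides the shell and the picture viewer there is one more tool, called after "Emit:" by a JSON object that holds its "name" and its "arguments". move_arm: Moves the arm, as the interface text tells. Its arguments: {"type":"object","properties":{"rows":{"type":"array","items":{"type":"object","properties":{"dp":{"type":"array","items":{"type":"number"}},"spin":{"type":"number"},"fingers":{"type":"number"}}}},"newtons":{"type":"number"}},"required":["rows"]}

```bash
ls; mkdir -p pics; cat > h.py <<'E'
import numpy as np, cv2
from scipy.spatial.transform import Rotation as R
from workcell import r
np.set_printoptions(precision=4,suppress=True)
def cam2world(p,d,s=None):
    p=np.append(p,1)
    if 'extrinsics' in d: return (np.linalg.inv(np.array(d['extrinsics']))@p)[:3]
    q=np.array(d['T_tool_cam'])@p
    return R.from_quat(s['tool_rot']).apply(q[:3])+np.array(s['position'])
def w2c(d,s=None):
    if 'extrinsics' in d: return np.array(d['extrinsics'])
    T=np.eye(4);T[:3,:3]=R.from_quat(s['tool_rot']).as_matrix();T[:3,3]=s['position']
    return np.linalg.inv(T@np.array(d['T_tool_cam']))
def proj(P,d,s=None):
    c=(w2c(d,s)@np.append(P,1))
    return np.array([d['fx']*c[0]/-c[2]+d['cx'], d['fy']*-c[1]/-c[2]+d['cy']])
def pix2plane(u,v,z,d,s=None):
    T=np.linalg.inv(w2c(d,s))
    ray=T[:3,:3]@np.array([(u-d['cx'])/d['fx'],-(v-d['cy'])/d['fy'],-1])
    o=T[:3,3]; return o+ray*(z-o[2])/ray[2]
def save(d,n,crop=None,scale=1):
    f=np.array(d['frame'])[:,:,::-1]
    if crop: u0,v0,u1,v1=crop; f=f[v0:v1,u0:u1]
    cv2.imwrite('pics/'+n,cv2.resize(f,None,fx=scale,fy=scale,interpolation=cv2.INTER_CUBIC))
E
python3 - <<'E'
from h import *
s=r.sense();print(s['position'],s['tool_rot'],s['t'],r.tcp_to_grasp)
ims=[]
for n in ['top','side']:
    d=r.snapshot(n);save(d,n+'.png')
    print(n,d['extrinsics'],d['fx'],[k for k in d])
    for t in ['station','tray_handle','tray_floor','wood_block','air_gun','trigger','squeeze_point','spray_can','paint_jar','masking_tape']:
        for x in r.search_frame(d,t)[:3]:
            w=cam2world(x['position'],d); print(t,round(x['score'],2),w,proj(w,d).round())
print(r.sense()['t'])
E
```

```text
pics
[0.2912 0.5805 0.2303] [ 0.2303  0.9731 -0.0009 -0.0001] 0.0 0.0187
top [[-0.0257 -0.9995  0.0188  0.0305]
 [ 0.9924 -0.0233  0.1209 -0.5677]
 [-0.1204  0.0218  0.9925 -1.1482]
 [ 0.      0.      0.      1.    ]] 462.32484805148295 ['frame', 'fx', 'fy', 'cx', 'cy', 'extrinsics', 'shot']
station 0.86 [ 0.6067 -0.2208  0.07  ] [405. 218.]
tray_handle 0.97 [ 0.5281 -0.2177  0.0415] [403. 250.]
tray_floor 0.9 [ 0.5237 -0.228   0.0397] [407. 252.]
wood_block 0.82 [0.4388 0.0855 0.0357] [284. 288.]
wood_block 0.58 [0.5623 0.325  0.0349] [189. 242.]
wood_block 0.22 [ 0.5276 -0.2189  0.0393] [403. 250.]
air_gun 0.92 [ 0.6346 -0.2248  0.2067] [420. 195.]
trigger 0.64 [ 0.6102 -0.224   0.2161] [421. 205.]
squeeze_point 0.75 [ 0.6371 -0.2217  0.2032] [418. 194.]
squeeze_point 0.19 [0.4353 0.1772 0.1748] [241. 291.]
spray_can 0.98 [0.4384 0.1733 0.1718] [242. 289.]
paint_jar 0.7 [0.4539 0.286  0.0673] [202. 284.]
masking_tape 0.71 [ 0.4401 -0.0015  0.0246] [319. 287.]
masking_tape 0.23 [ 0.5261 -0.2251  0.0395] [406. 251.]
side [[ 0.6793 -0.7338  0.0114 -0.3816]
 [ 0.6099  0.5732  0.5472 -0
[... 188 characters left out ...]
] [424. 329.]
tray_handle 0.63 [ 0.524  -0.2224  0.0366] [395. 357.]
tray_floor 0.91 [ 0.5281 -0.2232  0.0372] [396. 356.]
wood_block 0.74 [0.5575 0.323  0.0357] [225. 199.]
wood_block 0.7 [ 0.5251 -0.2229  0.0344] [395. 358.]
wood_block 0.58 [0.433  0.0847 0.0315] [255. 294.]
air_gun 0.79 [ 0.6236 -0.2312  0.1974] [444. 290.]
trigger 0.65 [ 0.6131 -0.2211  0.2112] [437. 286.]
trigger 0.44 [ 0.5251 -0.2227  0.0362] [395. 357.]
squeeze_point 0.75 [ 0.6214 -0.231   0.1987] [443. 290.]
spray_can 0.62 [0.4316 0.1679 0.1162] [223. 251.]
paint_jar 0.97 [0.4495 0.2885 0.0602] [197. 228.]
paint_jar 0.69 [ 0.5205 -0.2211  0.0351] [393. 358.]
masking_tape 0.59 [ 0.4357 -0.0049  0.0213] [286. 322.]
1.1
```

View pics/top.png

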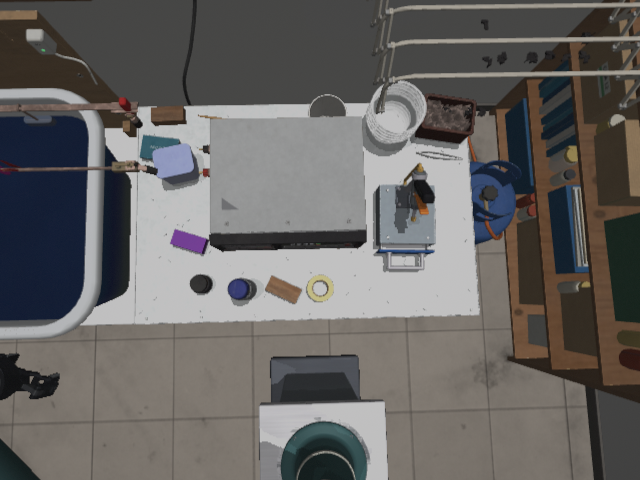

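View pics/side.png

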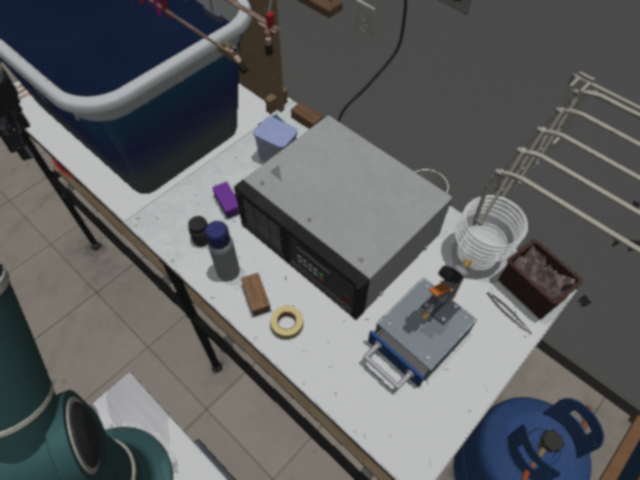

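Candidates for the block: brown one at top-view (284,288), in the row; purple one at (189,242), the excluded look-alike; and brown things at (168,115), at the back. The brown one in the row fits. I'll confirm it enlarged and fit its orientation and the station's.

```bash
python3 - <<'E'
from h import *
d=r.snapshot('top'); e=r.snapshot('side')
def crop(d,c,s):
    u0,v0,u1,v1=c; return cv2.resize(np.array(d['frame'])[v0:v1,u0:u1,::-1],(400,300),interpolation=cv2.INTER_CUBIC)
a=np.hstack([crop(d,(365,160,445,220),5),crop(d,(365,215,445,275),5)])
b=np.hstack([crop(e,(365,250,485,340),5),crop(d,(250,260,350,335),4)])
cv2.imwrite('pics/c1.png',np.vstack([a,b]))
for n,dd,win in [('top',d,(262,272,305,306)),('side',e,(236,268,274,318))]:
    f=np.array(dd['frame']).astype(int);u0,v0,u1,v1=win
    m=np.zeros(f.shape[:2],np.uint8)
    R_,G,B=f[...,0],f[...,1],f[...,2]
    m[v0:v1,u0:u1]=((R_-B>25)&(R_-G>15))[v0:v1,u0:u1]
    vs,us=np.nonzero(m);print(n,len(us))
    P=np.array([pix2plane(u,v,0.034,dd)[:2] for u,v in zip(us,vs)],np.float32)
    print(cv2.minAreaRect(P))
    f2=(B-R_>50)
    m=np.zeros(f.shape[:2],bool)
    w=(370,235,440,275) if n=='top' else (355,330,440,385)
    m[w[1]:w[3],w[0]:w[2]]=f2[w[1]:w[3],w[0]:w[2]]
    vs,us=np.nonzero(m)
    P=np.array([pix2plane(u,v,0.054,dd)[:2] for u,v in zip(us,vs)],np.float32)
    print('front',len(us),cv2.minAreaRect(P))
E
```

```text
top 509
((0.4372626543045044, 0.08890192955732346), (0.08355105668306351, 0.038410961627960205), 63.97658920288086)
front 131 ((0.5247572660446167, -0.22269900143146515), (0.13632647693157196, 0.00673090573400259), 87.43151092529297)
side 619
((0.4355878531932831, 0.08918462693691254), (0.08526428788900375, 0.038096338510513306), 63.971954345703125)
front 192 ((0.5243142247200012, -0.22367984056472778), (0.133582204580307, 0.00594633212313056), 87.73027038574219)
```

View pics/c1.png

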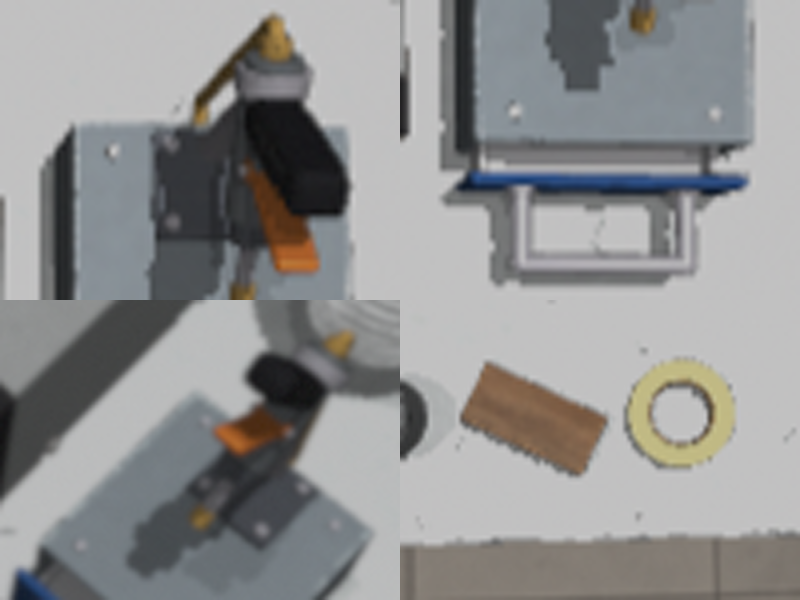

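The crop confirms the brown wooden block (wood grain) at top-view (284,288), with the tape to its right. Its long axis is at 64° and its centre at (0.436, 0.089). The tray front runs at 87.5° and is slightly open. Next, the first move.

```bash
cat >> h.py <<'E'
def go(P,jaw=None):
    "dp in mm (tool axes) and spin in deg from the measured pose to world P with jaw axis at angle jaw (deg)"
    s=r.sense();Rm=R.from_quat(s['tool_rot']).as_matrix()
    dp=Rm.T@(np.array(P)-s['position'])*1000
    a=np.degrees(np.arctan2(Rm[1,1],Rm[0,1])); sp=None
    if jaw is not None: sp=-((jaw-a+90)%180-90)
    print('dp',dp.round(1),'spin',sp,'jaw now',round(a,2),'t',s['t'])
E
python3 - <<'E'
from h import *
go([.291,.581,.42]);go([.50,.2,.42]);go([.483,-.2215,.25],-2.5)
E
```

```text
dp [   0.3   -0.2 -188.7] spin None jaw now 63.37 t 1.2
dp [-357.3 -247.1 -188.7] spin None jaw now 63.37 t 1.2
dp [-531.  -631.5  -18.7] spin 65.86634079096586 jaw now 63.37 t 1.2
```

Emit:
{"name": "move_arm", "arguments": {"rows": [{"dp": [0,0,-62],"spin": 0,"fingers": 1},{"dp": [0,0,-125],"spin": 0,"fingers": 1},{"dp": [0,0,-189],"spin": 0,"fingers": 1},{"dp": [0,0,-189],"spin": 0,"fingers": 1},{"dp": [-50,-35,-189],"spin": 10,"fingers": 1},{"dp": [-100,-70,-189],"spin": 20,"fingers": 0.5},{"dp": [-150,-105,-189],"spin": 30,"fingers": 0},{"dp": [-200,-140,-189],"spin": 40,"fingers": -0.25},{"dp": [-250,-175,-189],"spin": 50,"fingers": -0.25},{"dp": [-300,-210,-189],"spin": 60,"fingers": -0.25},{"dp": [-357,-247,-189],"spin": 66,"fingers": -0.25}]}}

```text
t: 2.58
position: [0.4973, 0.2031, 0.4198]
tool_rot: [0.724, 0.689, -0.0, -0.0]
ft_force: [0.3, 0.5, -0.5]
opening: 0.0322
```

```bash
python3 - <<'E'
from h import *
go([.483,-.2215,.22],-2.5); print(r.sense()['qpos'])
E
```

```text
dp [-424.8    6.8  199.7] spin -0.3358951713843936 jaw now -2.84 t 2.575
[-0.772   0.1298  0.3653  1.6402 -0.0474  1.3806 -0.45  ]
```

Emit:
{"name": "move_arm", "arguments": {"rows": [{"dp": [-60,1,0],"spin": 0,"fingers": -0.25},{"dp": [-120,2,0],"spin": 0,"fingers": -0.25},{"dp": [-180,3,0],"spin": 0,"fingers": -0.25},{"dp": [-240,4,20],"spin": 0,"fingers": -0.25},{"dp": [-300,5,60],"spin": 0,"fingers": -0.25},{"dp": [-360,6,100],"spin": 0,"fingers": -0.25},{"dp": [-400,7,140],"spin": 0,"fingers": -0.25},{"dp": [-425,7,180],"spin": 0,"fingers": -0.25},{"dp": [-425,7,200],"spin": 0,"fingers": -0.25},{"dp": [-425,7,200],"spin": 0,"fingers": -0.25}]}}

```text
t: 3.82
position: [0.4829, -0.2197, 0.2183]
tool_rot: [0.724, 0.69, -0.001, -0.002]
ft_force: [-0.3, -0.1, 0.8]
opening: 0.032
```

```bash
python3 - <<'E'
from h import *
s=r.sense();d=r.snapshot('wrist');save(d,'w1.png')
for t in ['tray_handle','tray_floor','station']:
    for x in r.search_frame(d,t)[:2]:
        w=cam2world(x['position'],d,s); print(t,round(x['score'],2),w,proj(w,d,s).round())
print(proj([.483,-.2215,.036],d,s), proj([.5245,-.223,.054],d,s));go([.483,-.2215,.018],-2.5)
E
```

```text
tray_handle 0.67 [ 0.5234 -0.2158  0.0398] [365. 215.]
tray_floor 0.66 [ 0.5226 -0.216   0.0366] [363. 215.]
station 0.65 [ 0.6107 -0.2175  0.0687] [468. 219.]
station 0.62 [ 0.524  -0.2233  0.0403] [366. 223.]
[323.062  221.8145] [367.8558 225.5775]
dp [ -1.9  -2.7 203.4] spin -0.0718374847109402 jaw now -2.57 t 4.025
```

View pics/w1.png

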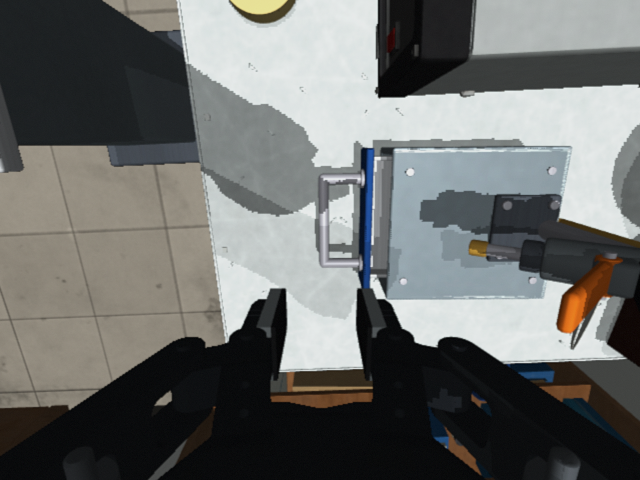

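The wrist view shows the handle bar at u≈324, v 175–267, which matches my prediction of (323,222). Now I'll descend, grip the bar and pull.

Emit:
{"name": "move_arm", "arguments": {"rows": [{"dp": [-2,-2,60],"spin": 0,"fingers": -0.25},{"dp": [-2,-2,120],"spin": 0,"fingers": -0.25},{"dp": [-2,-2,170],"spin": 0,"fingers": -0.25},{"dp": [-2,-2,190],"spin": 0,"fingers": -0.25},{"dp": [-2,-2,201],"spin": 0,"fingers": -0.25},{"dp": [-2,-2,201],"spin": 0,"fingers": -0.25},{"dp": [-2,-2,201],"spin": 0,"fingers": -1},{"dp": [-2,-2,201],"spin": 0,"fingers": -1},{"dp": [-2,-2,201],"spin": 0,"fingers": -1},{"dp": [-2,-2,201],"spin": 0,"fingers": -1},{"dp": [-2,-2,201],"spin": 0,"fingers": -1}], "newtons": 40}}

```text
t: 5.4
position: [0.4837, -0.2223, 0.0209]
tool_rot: [0.723, 0.691, 0.001, 0.001]
ft_force: [-0.4, 0.3, 7.6]
opening: 0.0083
```

Emit:
{"name": "move_arm", "arguments": {"rows": [{"dp": [0,-10,0],"spin": 0,"fingers": -1},{"dp": [0,-25,0],"spin": 0,"fingers": -1},{"dp": [0,-40,0],"spin": 0,"fingers": -1},{"dp": [0,-55,0],"spin": 0,"fingers": -1},{"dp": [0,-65,0],"spin": 0,"fingers": -1},{"dp": [0,-70,0],"spin": 0,"fingers": -1},{"dp": [0,-70,0],"spin": 0,"fingers": -1}]}}

```text
t: 6.28
position: [0.4131, -0.2196, 0.0207]
tool_rot: [0.723, 0.69, 0.001, 0.001]
ft_force: [-1.3, -0.6, 11.4]
opening: 0.0083
```

Emit:
{"name": "move_arm", "arguments": {"rows": [{"dp": [0,-4,0],"fingers": -1},{"dp": [0,-8,0],"fingers": -1},{"dp": [0,-10,0],"fingers": -1},{"dp": [0,-10,0],"fingers": -1}]}}

```text
invalid input at $.rows[0]: expected keys dp, spin, fingers
```

Emit:
{"name": "move_arm", "arguments": {"rows": [{"dp": [0,-3,0],"fingers": -1},{"dp": [0,-6,0],"fingers": -1},{"dp": [0,-6,0],"fingers": -1}]}}

```text
invalid input at $.rows[0]: expected keys dp, spin, fingers
```

Emit:
{"name": "move_arm", "arguments": {"rows": [{"dp": [0,-4,0],"spin": 0,"fingers": -1},{"dp": [0,-8,0],"spin": 0,"fingers": -1},{"dp": [0,-12,0],"spin": 0,"fingers": -1},{"dp": [0,-12,0],"spin": 0,"fingers": -1}]}}

```text
t: 6.78
position: [0.4016, -0.2192, 0.0208]
tool_rot: [0.723, 0.691, 0.001, 0.002]
ft_force: [-0.5, -0.8, 11.4]
opening: 0.0083
```

```bash
python3 - <<'E'
from h import *
d=r.snapshot('top')
f=np.array(d['frame']).astype(int);m=(f[...,2]-f[...,0]>50);m[:,:370]=0;m[:,440:]=0;m[:235]=0;m[305:]=0
vs,us=np.nonzero(m);P=np.array([pix2plane(u,v,0.054,d)[:2] for u,v in zip(us,vs)],np.float32)
print(len(P),cv2.minAreaRect(P)); s=r.sense();print(s['position'],s['ft_force'],s['opening'])
E
```

```text
53 ((0.44534769654273987, -0.18222318589687347), (0.05750570073723793, 0.004960154183208942), 88.54541778564453)
[ 0.4017 -0.2192  0.0208] [-0.1389 -1.0026 11.2433] 0.00850212314799953
```

Emit:
{"name": "move_arm", "arguments": {"rows": [{"dp": [0,-3,0],"spin": 0,"fingers": -1},{"dp": [0,-6,0],"spin": 0,"fingers": -1},{"dp": [0,-9,0],"spin": 0,"fingers": -1},{"dp": [0,-9,0],"spin": 0,"fingers": -1}]}}

```text
t: 7.32
position: [0.3981, -0.2191, 0.021]
tool_rot: [0.723, 0.691, 0.002, 0.006]
ft_force: [15.2, -0.5, -6.6]
opening: 0.0085
```

Emit:
{"name": "move_arm", "arguments": {"rows": [{"dp": [0,-3,0],"spin": 0,"fingers": -1},{"dp": [0,-6,0],"spin": 0,"fingers": -1},{"dp": [0,-6,0],"spin": 0,"fingers": -1}]}}

```text
t: 7.7
position: [0.398, -0.2193, 0.0212]
tool_rot: [0.722, 0.692, 0.004, 0.01]
ft_force: [31.8, -1.0, -25.3]
opening: 0.0084
```

The stop is reached: +32 N and no more motion. I'll relax back, open and rise.

Emit:
{"name": "move_arm", "arguments": {"rows": [{"dp": [0,6,0],"spin": 0,"fingers": -1},{"dp": [0,10,0],"spin": 0,"fingers": -1},{"dp": [0,10,0],"spin": 0,"fingers": -0.25},{"dp": [0,10,0],"spin": 0,"fingers": -0.25},{"dp": [0,10,0],"spin": 0,"fingers": -0.25},{"dp": [0,10,-40],"spin": 0,"fingers": -0.25},{"dp": [0,10,-90],"spin": 0,"fingers": -0.25},{"dp": [0,10,-150],"spin": 0,"fingers": 0},{"dp": [0,10,-210],"spin": 0,"fingers": 0.4},{"dp": [30,30,-250],"spin": 0,"fingers": 0.4},{"dp": [50,30,-250],"spin": 0,"fingers": 0.4}]}}

```text
t: 9.07
position: [0.4203, -0.1681, 0.2722]
tool_rot: [0.723, 0.691, 0.002, 0.002]
ft_force: [0.1, 0.6, -0.3]
opening: 0.06
```

```bash
python3 - <<'E'
from h import *
d=r.snapshot('top');save(d,'t2.png',(365,160,445,280),5)
f=np.array(d['frame']).astype(int);m=(f[...,2]-f[...,0]>50);m[:,:370]=0;m[:,445:]=0;m[:235]=0;m[312:]=0
vs,us=np.nonzero(m);P=np.array([pix2plane(u,v,0.054,d)[:2] for u,v in zip(us,vs)],np.float32)
print(len(P),cv2.minAreaRect(P)); 
go([.4364,.089,.25],-26);s=r.sense();print(s['position'],s['qpos'])
E
```

```text
53 ((0.44035905599594116, -0.1833251416683197), (0.06005457416176796, 0.004957986064255238), 88.54537200927734)
dp [254.8   6.8  20.9] spin 23.597733940635536 jaw now -2.4 t 9.125
[ 0.4189 -0.1654  0.2703] [-0.395   0.064   0.7434  2.0625 -0.0539  1.0308  0.3331]
```

Emit:
{"name": "move_arm", "arguments": {"rows": [{"dp": [60,2,0],"spin": 8,"fingers": 0.4},{"dp": [120,4,0],"spin": 16,"fingers": 0.4},{"dp": [180,6,0],"spin": 23.5,"fingers": 0.4},{"dp": [235,7,10],"spin": 23.5,"fingers": 0.4},{"dp": [255,7,20],"spin": 23.5,"fingers": 0.4},{"dp": [255,7,20],"spin": 23.5,"fingers": 0.4},{"dp": [255,7,20],"spin": 23.5,"fingers": 0.4}]}}

```text
t: 10.0
position: [0.4363, 0.084, 0.249]
tool_rot: [0.849, 0.528, -0.001, 0.0]
ft_force: [-0.5, -0.2, 0.0]
opening: 0.0596
```

```bash
python3 - <<'E'
from h import *
s=r.sense();d=r.snapshot('wrist');save(d,'w2.png')
f=np.array(d['frame']).astype(int);m=((f[...,0]-f[...,2]>25)&(f[...,0]-f[...,1]>15)).astype(np.uint8)
c=proj([.4364,.089,.034],d,s);print(c)
n,l,st,ce=cv2.connectedComponentsWithStats(m)
k=l[int(c[1]),int(c[0])];vs,us=np.nonzero(l==k)
P=np.array([pix2plane(u,v,0.034,d,s)[:2] for u,v in zip(us,vs)],np.float32)
print(k,st[k],cv2.minAreaRect(P)); go([.4364,.089,.012],-26)
E
```

```text
[319.5369 208.8052]
1 [ 300  167   39   79 2879] ((0.4365968406200409, 0.09073694795370102), (0.08380276709794998, 0.039419986307621), 63.7470817565918)
dp [  4.6  -2.4 237.3] spin -0.28045247222127045 jaw now -26.28 t 10.05
```

View pics/w2.png

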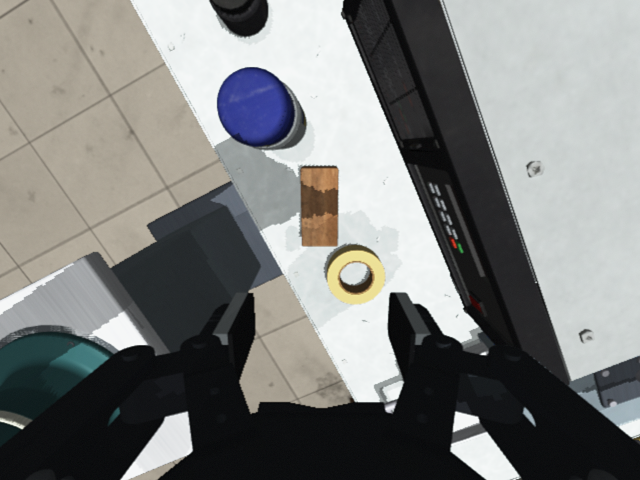

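```bash
python3 - <<'E'
from h import *
s=r.sense();d=r.snapshot('wrist');print(np.array(d['T_tool_cam']))
c=pix2plane(256,106,.173,d,s);print(c,pix2plane(218,106,.173,d,s)-c)
Rm=R.from_quat(s['tool_rot']).as_matrix(); print((Rm.T@(c-[.4366,.0905,0]))*1000)
b=np.array([.4366,.0905,.012])-Rm[:,0]*.012; go(b,-26.25)
E
```

```text
[[-0.0003  0.9597  0.2809  0.07  ]
 [ 1.      0.0003 -0.0001 -0.0005]
 [-0.0002  0.2809 -0.9597 -0.1422]
 [ 0.      0.      0.      1.    ]]
[0.442  0.1843 0.173 ] [-0.0205  0.0101  0.    ]
[  86.4468  -36.6381 -173.0321]
dp [ -6.1  -3.  237.5] spin -0.04482068406586848 jaw now -26.29 t 10.1
```

Emit:
{"name": "move_arm", "arguments": {"rows": [{"dp": [-12,-3,50],"spin": 0,"fingers": 0.4},{"dp": [-12,-3,100],"spin": 0,"fingers": 0.4},{"dp": [-12,-3,150],"spin": 0,"fingers": 0.4},{"dp": [-12,-3,190],"spin": 0,"fingers": 0.4},{"dp": [-12,-3,220],"spin": 0,"fingers": 0.4},{"dp": [-12,-3,235],"spin": 0,"fingers": 0.4},{"dp": [-12,-3,243],"spin": 0,"fingers": 0.4},{"dp": [-12,-3,243],"spin": 0,"fingers": 0.4}]}}

```text
t: 11.1
position: [0.429, 0.0759, 0.0067]
tool_rot: [0.849, 0.529, 0.0, 0.0]
ft_force: [-0.5, -0.4, 0.6]
opening: 0.06
```

Emit:
{"name": "move_arm", "arguments": {"rows": [{"dp": [0,0,0],"spin": 0,"fingers": -1},{"dp": [0,0,0],"spin": 0,"fingers": -1},{"dp": [0,0,0],"spin": 0,"fingers": -1},{"dp": [0,0,0],"spin": 0,"fingers": -1},{"dp": [0,0,0],"spin": 0,"fingers": -1}], "newtons": 40}}

```text
t: 11.72
position: [0.4294, 0.0763, 0.0073]
tool_rot: [0.849, 0.529, 0.001, 0.0]
ft_force: [-1.3, -1.4, 6.2]
opening: 0.039
```

Emit:
{"name": "move_arm", "arguments": {"rows": [{"dp": [0,0,-15],"spin": 0,"fingers": -1},{"dp": [0,0,-45],"spin": 0,"fingers": -1},{"dp": [0,0,-90],"spin": 0,"fingers": -1},{"dp": [0,0,-140],"spin": 0,"fingers": -1},{"dp": [0,0,-180],"spin": 0,"fingers": -1},{"dp": [0,0,-200],"spin": 0,"fingers": -1},{"dp": [0,0,-200],"spin": 0,"fingers": -1}]}}

```text
t: 12.6
position: [0.4292, 0.0766, 0.2082]
tool_rot: [0.849, 0.529, 0.002, -0.0]
ft_force: [-0.3, 0.6, -1.0]
opening: 0.0393
```

```bash
python3 - <<'E'
from h import *
go([.4915,-.238,.2],-2.5);s=r.sense();print(s['opening'],s['ft_force'],s['position'])
E
```

```text
dp [-255.1  194.4    7.6] spin -23.612518018090597 jaw now -26.11 t 12.6
0.039250930911373626 [-0.3171  0.6498 -1.0218] [0.4292 0.0766 0.2082]
```

Emit:
{"name": "move_arm", "arguments": {"rows": [{"dp": [-15,12,0],"spin": 0,"fingers": -1},{"dp": [-45,35,0],"spin": -4,"fingers": -1},{"dp": [-80,61,0],"spin": -8,"fingers": -1},{"dp": [-115,88,0],"spin": -12,"fingers": -1},{"dp": [-150,115,0],"spin": -16,"fingers": -1},{"dp": [-185,141,0],"spin": -20,"fingers": -1},{"dp": [-215,164,0],"spin": -23.6,"fingers": -1},{"dp": [-240,183,0],"spin": -23.6,"fingers": -1},{"dp": [-255,194,0],"spin": -23.6,"fingers": -1},{"dp": [-255,194,0],"spin": -23.6,"fingers": -1},{"dp": [-255,194,0],"spin": -23.6,"fingers": -1}]}}

```text
t: 13.98
position: [0.4897, -0.2371, 0.2055]
tool_rot: [0.722, 0.692, -0.0, -0.001]
ft_force: [0.4, 1.7, -1.1]
opening: 0.0391
```

```bash
python3 - <<'E'
from h import *
s=r.sense();d=r.snapshot('wrist');save(d,'w3.png')
print([proj(p,d,s).round() for p in ([.4915,-.222,.012],[.398,-.2195,.036],[.4915+.0475+.05,-.222,.066])])
go([.4915,-.238,.018],-2.5);print(s['opening'],s['position'])
E
```

```text
[array([323., 203.]), array([223., 209.]), array([440., 208.])]
dp [ -1.3   1.8 187.7] spin 0.04026762863118449 jaw now -2.46 t 14.025
0.039092057161474944 [ 0.4897 -0.2371  0.2055]
```

View pics/w3.png

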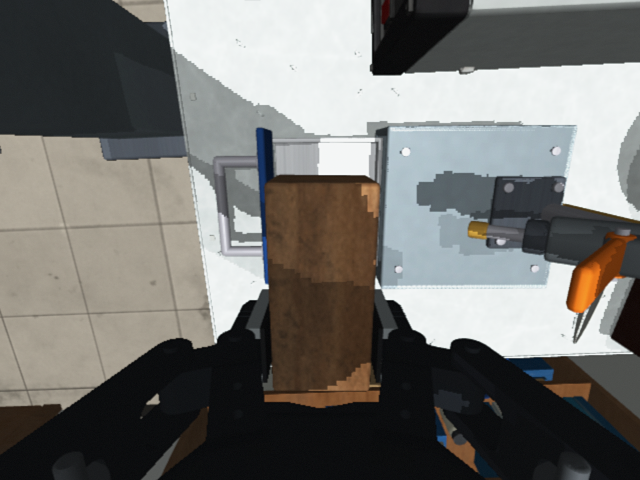

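The held block is centred over the tray (plate at u≈266, back wall at u≈380, predicted centre 323). Lowering.

Emit:
{"name": "move_arm", "arguments": {"rows": [{"dp": [-1,2,45],"spin": 0,"fingers": -1},{"dp": [-1,2,90],"spin": 0,"fingers": -1},{"dp": [-1,2,130],"spin": 0,"fingers": -1},{"dp": [-1,2,155],"spin": 0,"fingers": -1},{"dp": [-1,2,170],"spin": 0,"fingers": -1},{"dp": [-1,2,178],"spin": 0,"fingers": -1},{"dp": [-1,2,182],"spin": 0,"fingers": -1},{"dp": [-1,2,185],"spin": 0,"fingers": -1},{"dp": [-1,2,185],"spin": 0,"fingers": -1}]}}

```text
t: 15.15
position: [0.4926, -0.2394, 0.0217]
tool_rot: [0.723, 0.691, 0.0, 0.0]
ft_force: [0.5, -0.6, -1.2]
opening: 0.0393
```

Emit:
{"name": "move_arm", "arguments": {"rows": [{"dp": [0,0,1],"spin": 0,"fingers": -1},{"dp": [0,0,2.5],"spin": 0,"fingers": -1},{"dp": [0,0,3],"spin": 0,"fingers": -1},{"dp": [0,0,3],"spin": 0,"fingers": -1}]}}

```text
t: 15.65
position: [0.4929, -0.2394, 0.0193]
tool_rot: [0.723, 0.691, 0.001, 0.0]
ft_force: [-0.9, 1.3, 8.0]
opening: 0.0391
```

Emit:
{"name": "move_arm", "arguments": {"rows": [{"dp": [0,0,0],"spin": 0,"fingers": 0.15},{"dp": [0,0,0],"spin": 0,"fingers": 0.15},{"dp": [0,0,0],"spin": 0,"fingers": 0.15},{"dp": [0,0,0],"spin": 0,"fingers": 0.15},{"dp": [0,0,-15],"spin": 0,"fingers": 0.15},{"dp": [0,0,-50],"spin": 0,"fingers": 0.15},{"dp": [0,0,-110],"spin": 0,"fingers": 0.3},{"dp": [0,0,-170],"spin": 0,"fingers": 1},{"dp": [0,0,-230],"spin": 0,"fingers": 1},{"dp": [0,0,-290],"spin": 0,"fingers": 1},{"dp": [0,0,-300],"spin": 0,"fingers": 1},{"dp": [0,0,-300],"spin": 0,"fingers": 1}]}}

```text
t: 17.15
position: [0.4923, -0.2392, 0.3189]
tool_rot: [0.723, 0.691, 0.001, 0.0]
ft_force: [-0.6, -0.9, -0.8]
opening: 0.0855
```

```bash
python3 - <<'E'
from h import *
s=r.sense();d=r.snapshot('wrist');t=r.snapshot('top')
f=np.array(d['frame'])[:,:,::-1]
g=cv2.resize(np.array(t['frame'])[150:300,365:445,::-1],(256,480),interpolation=cv2.INTER_CUBIC)
cv2.imwrite('pics/w4.png',cv2.resize(np.hstack([f,g]),(800,429)))
for n in ['trigger','squeeze_point','air_gun']:
  for dd,ss in ((d,s),(t,None)):
    for x in r.search_frame(dd,n)[:1]:
        w=cam2world(x['position'],dd,ss); print(n,round(x['score'],2),w,proj(w,dd,ss).round())
print(s['position'],s['opening'])
E
```

```text
trigger 0.97 [ 0.6078 -0.2254  0.2124] [476. 217.]
trigger 0.55 [ 0.609  -0.2254  0.217 ] [422. 206.]
squeeze_point 0.57 [ 0.6231 -0.2184  0.2066] [493. 205.]
squeeze_point 0.94 [ 0.6353 -0.2187  0.203 ] [417. 195.]
air_gun 0.88 [ 0.6241 -0.2234  0.2027] [491. 211.]
air_gun 0.62 [ 0.6358 -0.2254  0.2078] [420. 195.]
[ 0.4923 -0.2392  0.3189] 0.0855200834298735
```

View pics/w4.png

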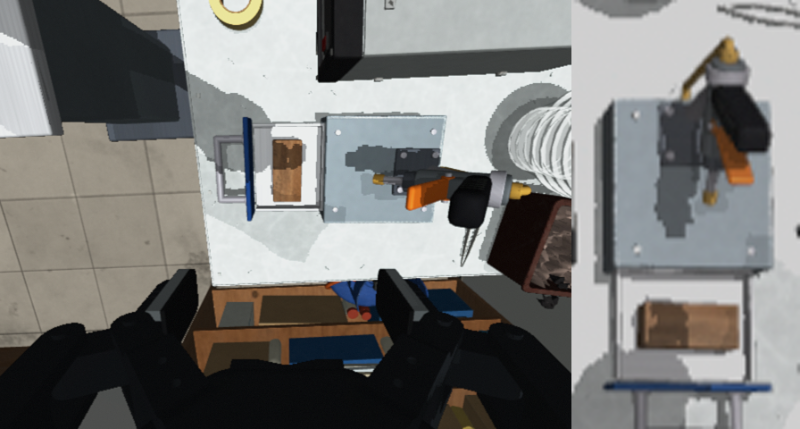

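Block lies in the tray, clear of the walls: wrist view (287,170), top view (690,325). Next I'll locate the gun precisely with enlarged crops.

```bash
python3 - <<'E'
from h import *
import pickle
s=r.sense();D={n:r.snapshot(n) for n in ('wrist','top','side')}
pickle.dump((s,D),open('g.pkl','wb'))
C={'wrist':(410,170,610,290),'top':(395,160,445,230),'side':(410,255,480,325)}
out=[]
for n,(u0,v0,u1,v1) in C.items():
    k=400/(v1-v0) if n!='wrist' else 2
    out.append(cv2.resize(np.array(D[n]['frame'])[v0:v1,u0:u1,::-1],None,fx=k,fy=k,interpolation=cv2.INTER_CUBIC));print(n,k,out[-1].shape)
w=out[0]; pad=np.zeros((160,400,3),np.uint8)
a=np.vstack([w,pad]); cv2.imwrite('pics/g.png',cv2.resize(np.hstack([a,out[1][:,:],np.zeros((400,1,3),np.uint8)]),None,fx=1,fy=1))
cv2.imwrite('pics/g.png',np.vstack([np.hstack([cv2.resize(w,(500,300)),cv2.resize(out[1],(300,420))[:300]]),np.hstack([cv2.resize(out[2],(300,300)),np.zeros((300,500,3),np.uint8)])]))
E
```

```text
wrist 2 (240, 400, 3)
top 5.714285714285714 (400, 286, 3)
side 5.714285714285714 (400, 400, 3)
```

View pics/g.png

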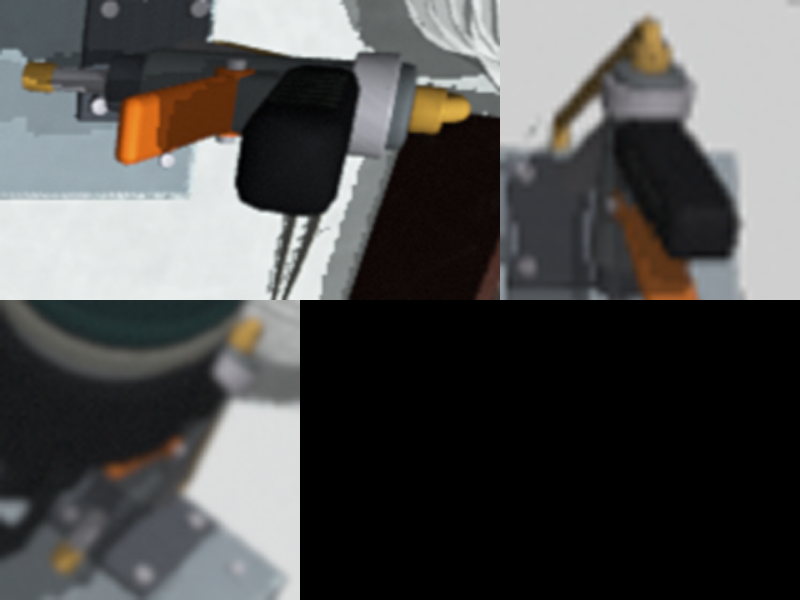

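```bash
python3 - <<'E'
from h import *
import pickle
s,D=pickle.load(open('g.pkl','rb'))
for n,t,e in (('wrist',(420,201),(459.5,221.5)),('top',(414,221.5),(423.8,214.4))):
    ss=s if n=='wrist' else None
    print(n,'tip',pix2plane(*t,.123,D[n],ss),'trig',pix2plane(*e,.2246,D[n],ss))
c,sn=np.cos(np.radians(35)),np.sin(np.radians(35))
# masks: orange & black-grip extents in wrist
def G(O,yaw,p):
    x,y,z=np.array(p)/1000; X=x*c-z*sn; Z=x*sn+z*c
    return np.array([O[0]+X*np.cos(yaw)-y*np.sin(yaw),O[1]+X*np.sin(yaw)+y*np.cos(yaw),.18+Z])
from scipy.optimize import least_squares
def res(v,p=False):
    o=[]
    for n,q in (('wrist',[((-100,0,0),(420,201)),((-45,10,86),(461,209)),((-45,-10,86),(458,234))]),('top',[((-100,0,0),(414,221.5)),((-45,0,86),(423.8,214.4))])):
        for P,uv in q: o+=list((proj(G(v[:2],v[2],P),D[n],s if n=='wrist' else None)-uv)*(1 if n=='wrist' else 2))
    return np.array(o)
f=least_squares(res,[.68,-.22,0]);print(f.x,np.degrees(f.x[2]),f.fun.round(1))
v=f.x
for k,P in dict(end=(-45,0,86),back=(11,0,44),grip_end=(0,0,105),post=(0,0,0)).items(): print(k,G(v[:2],v[2],P))
img=np.array(D['wrist']['frame'])[:,:,::-1].copy()
for P in [(-11,13,105),(-11,-13,105),(11,-13,105),(11,13,105),(-45,10,86),(-45,-10,86),(-100,0,0),(0,0,0)]:
    uv=proj(G(v[:2],v[2],P),D['wrist'],s);cv2.circle(img,tuple(int(a) for a in uv),2,(255,0,255),-1)
t=np.array(D['top']['frame'])[:,:,::-1].copy()
for P in [(-11,13,105),(-11,-13,105),(11,-13,105),(11,13,105),(-45,10,86),(-45,-10,86),(-100,0,0)]:
    uv=proj(G(v[:2],v[2],P),D['top']);cv2.circle(t,tuple(int(a+.5) for a in uv),0,(255,0,255),-1)
cv2.imwrite('pics/g2.png',np.hstack([cv2.resize(img[170:290,410:610],(500,300)),cv2.resize(t[160:230,395:465],(300,300))]))
E
```

```text
wrist tip [ 0.5901 -0.227   0.123 ] trig [ 0.5897 -0.2254  0.2246]
top tip [ 0.5886 -0.2295  0.123 ] trig [ 0.5884 -0.2262  0.2246]
[ 0.6743 -0.233  -0.0792] -4.537071586021186 [ 2.5 -0.6 -1.3 -0.3 -2.5  2.3 -2.8 -3.3 -0.  -0. ]
end [ 0.5884 -0.2262  0.2246]
back [ 0.6582 -0.2317  0.2224]
grip_end [ 0.6143 -0.2282  0.266 ]
post [ 0.6743 -0.233   0.18  ]
```

View pics/g2.png

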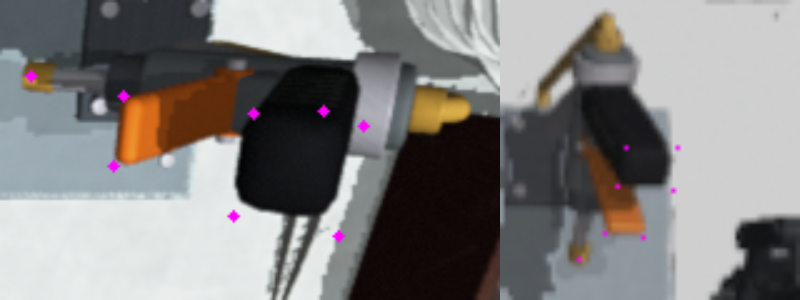

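Predicted gun points lie within a few mm of the picture: trigger end at x≈0.589, grip back at x≈0.658 at fingertip height, y≈-0.228. Moving above it.

```bash
python3 - <<'E'
from h import *
go([.621,-.2285,.325],-3);print(r.sense()['t'])
E
```

```text
dp [ 16.6 128.2  -7.1] spin 0.4575786915533939 jaw now -2.54 t 17.7
17.7
```

Emit:
{"name": "move_arm", "arguments": {"rows": [{"dp": [4,30,-7],"spin": 0.5,"fingers": 1},{"dp": [10,70,-7],"spin": 0.5,"fingers": 1},{"dp": [16,110,-7],"spin": 0.5,"fingers": 1},{"dp": [16,128,-7],"spin": 0.5,"fingers": 1},{"dp": [16,128,-7],"spin": 0.5,"fingers": 1},{"dp": [16,128,-7],"spin": 0.5,"fingers": 1}], "newtons": 40}}

```text
t: 18.45
position: [0.62, -0.2295, 0.3252]
tool_rot: [0.726, 0.688, -0.0, -0.0]
ft_force: [-0.1, -0.3, 1.2]
opening: 0.0853
```

```bash
python3 - <<'E'
from h import *
s=r.sense();d=r.snapshot('wrist');t=r.snapshot('side')
go([.621,-.2285,.21],-3);print(s['position'])
cv2.imwrite('pics/g3.png',np.hstack([cv2.resize(np.array(d['frame'])[:,:,::-1],(480,360)),cv2.resize(np.array(t['frame'])[250:350,390:480,::-1],(320,360),interpolation=cv2.INTER_CUBIC)]))
E
```

```text
dp [  1.    0.9 115.7] spin -0.10128586286212737 jaw now -3.1 t 18.55
[ 0.62   -0.2295  0.3252]
```

View pics/g3.png

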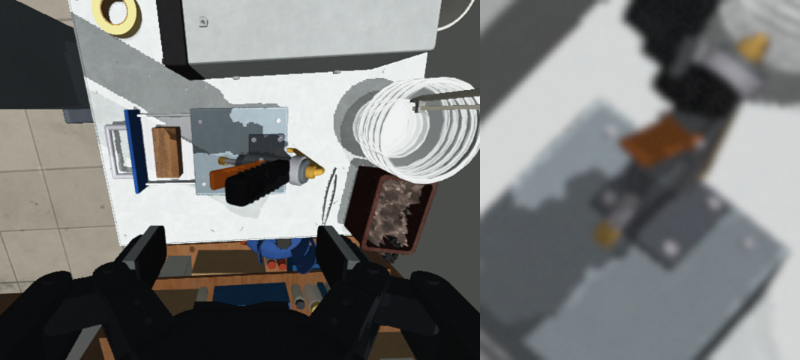

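```bash
python3 - <<'E'
from h import *
s=r.sense();d=r.snapshot('wrist')
f=np.array(d['frame']).astype(int);m=(f[...,0]-f[...,2]>70)&(f[...,0]-f[...,1]>45)
m[:200]=0;m[270:]=0;m[:,:265]=0;m[:,330:]=0
vs,us=np.nonzero(m);print(us.min(),us.max(),vs.min(),vs.max(),'end v',vs[us<us.min()+4].min(),vs[us<us.min()+4].max())
g=f.sum(2)<110;g[:200]=0;g[285:]=0;g[:,:265]=0;g[:,400:]=0
vs2,us2=np.nonzero(g);print('black',us2.min(),us2.max(),vs2.min(),vs2.max(),'left col v',vs2[us2<us2.min()+6].min(),vs2[us2<us2.min()+6].max())
print(pix2plane(us.min(),(vs[us<us.min()+4]).mean(),.2246,d,s))
for y in(-13,13):
  for x,X,Z in ((-11,-69.2,79.7),(11,-51.2,92.3)):
    print(x,y,proj([.6755+X/1000+y*5e-5,-.2315-.044*X/1000+y/1000,.18+Z/1000],d,s))
E
```

```text
280 329 219 252 end v 228 251
black 300 386 207 274 left col v 236 270
[ 0.5886 -0.2247  0.2246]
-11 -13 [301.8074 276.3396]
11 -13 [329.6288 283.5709]
-11 13 [300.9744 238.2118]
11 13 [329.7443 243.4296]
```

Emit:
{"name": "move_arm", "arguments": {"rows": [{"dp": [3.5,1,20],"spin": 0,"fingers": 1},{"dp": [3.5,1,45],"spin": 0,"fingers": 1},{"dp": [3.5,1,65],"spin": 0,"fingers": 1},{"dp": [3.5,1,80],"spin": 0,"fingers": 1},{"dp": [3.5,1,80],"spin": 0,"fingers": 1}]}}

```text
t: 19.23
position: [0.6214, -0.2253, 0.2438]
tool_rot: [0.726, 0.688, -0.001, -0.001]
ft_force: [0.3, 0.4, 0.2]
opening: 0.0853
```

Emit:
{"name": "move_arm", "arguments": {"rows": [{"dp": [0,0,8],"spin": 0,"fingers": 1},{"dp": [0,0,16],"spin": 0,"fingers": 1},{"dp": [0,0,22],"spin": 0,"fingers": 1},{"dp": [0,0,22],"spin": 0,"fingers": 1}]}}

```text
t: 19.73
position: [0.6218, -0.2255, 0.2228]
tool_rot: [0.726, 0.688, -0.0, -0.0]
ft_force: [0.5, 0.3, -0.1]
opening: 0.0856
```

Emit:
{"name": "move_arm", "arguments": {"rows": [{"dp": [0,0,5],"spin": 0,"fingers": 1},{"dp": [0,0,10],"spin": 0,"fingers": 1},{"dp": [0,0,13],"spin": 0,"fingers": 1},{"dp": [0,0,13],"spin": 0,"fingers": 1}]}}

```text
t: 20.23
position: [0.6219, -0.2255, 0.21]
tool_rot: [0.726, 0.688, -0.0, -0.0]
ft_force: [-0.1, 0.8, -0.4]
opening: 0.0855
```

Emit:
{"name": "move_arm", "arguments": {"rows": [{"dp": [0,2,0],"spin": 0,"fingers": 0.85},{"dp": [0,5,0],"spin": 0,"fingers": 0.7},{"dp": [0,7,0],"spin": 0,"fingers": 0.62},{"dp": [0,7,0],"spin": 0,"fingers": 0.62}]}}

```text
t: 20.72
position: [0.6242, -0.2262, 0.2114]
tool_rot: [0.726, 0.688, -0.002, -0.005]
ft_force: [-16.8, 4.8, 15.7]
opening: 0.0693
```

A -17 N x force with +16 N z means the back finger's outside is meeting the fitting behind the grip. I'll back out and press the trigger from the front with shut fingers instead, since the gun is rigid.

Emit:
{"name": "move_arm", "arguments": {"rows": [{"dp": [0,-7,0],"spin": 0,"fingers": 1},{"dp": [0,-7,0],"spin": 0,"fingers": 1},{"dp": [0,-7,0],"spin": 0,"fingers": 1},{"dp": [0,-7,-15],"spin": 0,"fingers": 1},{"dp": [0,-7,-50],"spin": 0,"fingers": 1},{"dp": [0,-7,-100],"spin": 0,"fingers": 1},{"dp": [0,-7,-120],"spin": 0,"fingers": -1},{"dp": [0,-50,-120],"spin": 0,"fingers": -1},{"dp": [0,-90,-120],"spin": 0,"fingers": -1},{"dp": [0,-90,-120],"spin": 0,"fingers": -1}]}}

```text
t: 21.98
position: [0.5368, -0.2217, 0.3309]
tool_rot: [0.726, 0.687, 0.001, -0.0]
ft_force: [0.1, 0.2, -0.3]
opening: 0.0124
```

```bash
python3 - <<'E'
from h import *
s=r.sense();print(s['qpos'],s['position'],s['opening'],s['ft_force']);go([.55,-.2255,.3],87)
d=r.snapshot('wrist')
f=np.array(d['frame']).astype(int);m=(f[...,0]-f[...,2]>70)&(f[...,0]-f[...,1]>45)
e=proj([.5886,-.2247,.2246],d,s);print(e)
u,v=int(e[0]),int(e[1]);m[:v-30]=0;m[v+30:]=0;m[:,:u-12]=0;m[:,u+50:]=0
vs,us=np.nonzero(m);print(us.min(),us.max())
E
```

```text
[-0.2392  0.3001  0.7249  1.696  -0.2117  1.2257  0.4805] [ 0.5368 -0.2217  0.3309] 0.012359741801873768 [ 0.1428  0.2279 -0.3339]
dp [-3.1 13.3 30.9] spin 89.83576760513796 jaw now -3.16 t 21.975
[390.2753 241.4606]
390 439
```

Emit:
{"name": "move_arm", "arguments": {"rows": [{"dp": [-3,5,0],"spin": -10,"fingers": -1},{"dp": [-3,10,0],"spin": -20,"fingers": -1},{"dp": [-3,15,0],"spin": -30,"fingers": -1},{"dp": [-3,20,0],"spin": -40,"fingers": -1},{"dp": [-3,23,0],"spin": -50,"fingers": -1},{"dp": [-3,23,10],"spin": -60,"fingers": -1},{"dp": [-3,23,20],"spin": -70,"fingers": -1},{"dp": [-3,23,30],"spin": -80,"fingers": -1},{"dp": [-3,23,50],"spin": -90,"fingers": -1},{"dp": [-3,23,70],"spin": -90,"fingers": -1},{"dp": [-3,23,70],"spin": -90,"fingers": -1}]}}

```text
t: 23.4
position: [0.5621, -0.2248, 0.2584]
tool_rot: [0.026, 1.0, 0.0, -0.002]
ft_force: [-0.9, -0.5, 0.6]
opening: -0.0004
```

```bash
python3 - <<'E'
from h import *
s=r.sense();print(s['qpos'],s['position'],s['opening']);go([.565,-.2255,.212],87);print(R.from_quat(s['tool_rot']).as_matrix())
E
```

```text
[ 0.0095  0.378   0.4103  1.709  -0.1661  1.0925  1.9895] [ 0.5621 -0.2248  0.2584] -0.00041731750430509405
dp [-3.1 -0.6 46.4] spin -0.008037399782963917 jaw now 86.99 t 23.4
[[-0.9986  0.0525 -0.0033]
 [ 0.0525  0.9986  0.0009]
 [ 0.0033  0.0007 -1.    ]]
```

Tool x now points along world -x. Descend, then press forward (-x in tool axes).

Emit:
{"name": "move_arm", "arguments": {"rows": [{"dp": [0,-1,15],"spin": 0,"fingers": -1},{"dp": [0,-1,30],"spin": 0,"fingers": -1},{"dp": [0,-1,42],"spin": 0,"fingers": -1},{"dp": [0,-1,46],"spin": 0,"fingers": -1},{"dp": [-5,-1,46],"spin": 0,"fingers": -1},{"dp": [-10,-1,46],"spin": 0,"fingers": -1},{"dp": [-10,-1,46],"spin": 0,"fingers": -1}]}}

```text
t: 24.28
position: [0.5727, -0.2269, 0.2147]
tool_rot: [0.026, 1.0, -0.0, 0.001]
ft_force: [-0.5, 0.3, -0.1]
opening: -0.0001
```

Emit:
{"name": "move_arm", "arguments": {"rows": [{"dp": [-4,0,0],"spin": 0,"fingers": -1},{"dp": [-8,0,0],"spin": 0,"fingers": -1},{"dp": [-10,0,0],"spin": 0,"fingers": -1},{"dp": [-10,0,0],"spin": 0,"fingers": -1}]}}

```text
t: 24.78
position: [0.5774, -0.2276, 0.2143]
tool_rot: [0.027, 1.0, 0.001, -0.005]
ft_force: [-14.6, 3.1, 8.8]
opening: 0.0001
```

```bash
python3 - <<'E'
from h import *
s=r.sense();print(s['position'],s['ft_force'],s['wrist_torque'])
d=r.snapshot('wrist');t=r.snapshot('top');e=r.snapshot('side')
cv2.imwrite('pics/p1.png',np.hstack([cv2.resize(np.array(d['frame'])[:,:,::-1],(400,300)),cv2.resize(np.array(t['frame'])[170:230,395:455,::-1],(200,300),interpolation=cv2.INTER_CUBIC),cv2.resize(np.array(e['frame'])[240:330,410:480,::-1],(200,300),interpolation=cv2.INTER_CUBIC)]))
E
```

```text
[ 0.5774 -0.2276  0.2143] [-14.5687   3.0702   8.798 ] [0.5629 2.9709 0.056 ]
```

View pics/p1.png

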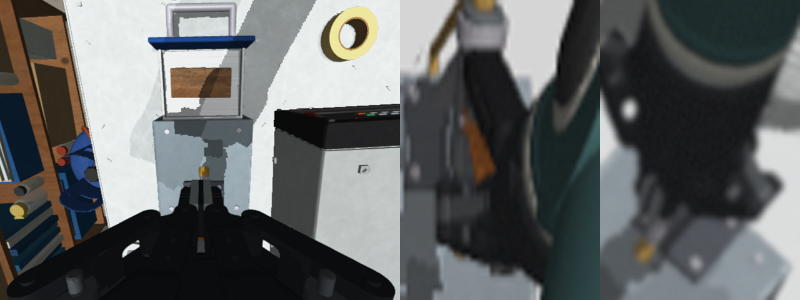

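Normal force is along the trigger face normal (14.6, 8.8), so it is the trigger, with friction from the finger. I'll follow the arc by moving in and up together.

Emit:
{"name": "move_arm", "arguments": {"rows": [{"dp": [-2,0,-3],"spin": 0,"fingers": -1},{"dp": [-4,0,-6],"spin": 0,"fingers": -1},{"dp": [-6,0,-8],"spin": 0,"fingers": -1},{"dp": [-6,0,-8],"spin": 0,"fingers": -1}]}}

```text
t: 25.42
position: [0.5837, -0.2278, 0.2216]
tool_rot: [0.027, 1.0, 0.001, -0.005]
ft_force: [-12.7, 2.0, 4.7]
opening: 0.0002
```

Emit:
{"name": "move_arm", "arguments": {"rows": [{"dp": [-3,0,-2],"spin": 0,"fingers": -1},{"dp": [-6,0,-4],"spin": 0,"fingers": -1},{"dp": [-8,0,-5],"spin": 0,"fingers": -1},{"dp": [-8,0,-5],"spin": 0,"fingers": -1}]}}

```text
t: 25.92
position: [0.5898, -0.2281, 0.2267]
tool_rot: [0.027, 1.0, 0.002, -0.007]
ft_force: [-18.8, 3.2, 9.8]
opening: -0.0001
```

Emit:
{"name": "move_arm", "arguments": {"rows": [{"dp": [-3,0,-1],"spin": 0,"fingers": -1},{"dp": [-5,0,-2],"spin": 0,"fingers": -1},{"dp": [-5,0,-2],"spin": 0,"fingers": -1}]}}

```text
t: 26.3
position: [0.5902, -0.2282, 0.227]
tool_rot: [0.028, 1.0, 0.003, -0.012]
ft_force: [-28.2, 4.1, 10.3]
opening: 0.0001
```

The rigid stop is at x=0.590, as predicted for fully in. Hold about 1 s.

Emit:
{"name": "move_arm", "arguments": {"rows": [{"dp": [-2,0,0],"spin": 0,"fingers": -1},{"dp": [-2,0,0],"spin": 0,"fingers": -1},{"dp": [-2,0,0],"spin": 0,"fingers": -1},{"dp": [-2,0,0],"spin": 0,"fingers": -1},{"dp": [-2,0,0],"spin": 0,"fingers": -1},{"dp": [-2,0,0],"spin": 0,"fingers": -1},{"dp": [-2,0,0],"spin": 0,"fingers": -1},{"dp": [-2,0,0],"spin": 0,"fingers": -1}]}}

```text
t: 27.3
position: [0.5904, -0.2282, 0.227]
tool_rot: [0.028, 1.0, 0.003, -0.014]
ft_force: [-33.9, 5.7, 14.0]
opening: 0.0002
```

```bash
python3 - <<'E'
from h import *
s=r.sense();print(s['position'],s['ft_force'],s['wrist_torque'])
d=r.snapshot('top');e=r.snapshot('side')
cv2.imwrite('pics/p2.png',np.hstack([cv2.resize(np.array(d['frame'])[170:230,395:455,::-1],(300,300),interpolation=cv2.INTER_CUBIC),cv2.resize(np.array(e['frame'])[240:330,400:490,::-1],(300,300),interpolation=cv2.INTER_CUBIC)]))
f=np.array(d['frame']).astype(int);m=(f[...,0]-f[...,2]>60)&(f[...,0]-f[...,1]>40)
m[:185]=0;m[230:]=0;m[:,412:]&=True;m[:,:405]=0;m[:,440:]=0
vs,us=np.nonzero(m);print(len(us),us.min(),us.max(),vs.min(),vs.max())
E
```

```text
[ 0.5904 -0.2282  0.227 ] [-33.9082   5.6847  13.9503] [1.2743 7.2017 0.1092]Traceback (most recent call last):
  File "<stdin>", line 7, in <module>
    return umr_minimum(a, axis, None, out, keepdims, initial, where)
ValueError: zero-size array to reduction operation minimum which has no identity
```

The force lever arm is unchanged (still near the fingertip), so the rigid stop is the trigger's own. Release and rise.

Emit:
{"name": "move_arm", "arguments": {"rows": [{"dp": [10,0,0],"spin": 0,"fingers": -1},{"dp": [25,0,0],"spin": 0,"fingers": -1},{"dp": [45,0,0],"spin": 0,"fingers": -1},{"dp": [60,0,-20],"spin": 0,"fingers": -1},{"dp": [60,0,-70],"spin": 0,"fingers": -1},{"dp": [80,40,-110],"spin": 0,"fingers": -1},{"dp": [80,100,-110],"spin": 0,"fingers": -1},{"dp": [80,160,-110],"spin": 0,"fingers": -1},{"dp": [80,200,-110],"spin": 0,"fingers": -1},{"dp": [80,200,-110],"spin": 0,"fingers": -1},{"dp": [80,200,-110],"spin": 0,"fingers": -1}]}}

```text
t: 28.78
position: [0.5339, -0.0254, 0.3398]
tool_rot: [0.027, 1.0, -0.0, 0.001]
ft_force: [-0.2, -0.2, 0.4]
opening: -0.0002
```

```bash
python3 - <<'E'
from h import *
import pickle
s0,D=pickle.load(open('g.pkl','rb'))
s=r.sense();print(s['position'],s['ft_force'],s['t'])
d=r.snapshot('top');f=np.array(d['frame']).astype(int);f0=np.array(D['top']['frame']).astype(int)
for g in (f0,f):
    m=(g[...,0]-g[...,2]>90)&(g[...,0]-g[...,1]>45);m[:185]=0;m[230:]=0;m[:,:415]=0;m[:,440:]=0
    vs,us=np.nonzero(m);print('orange',len(us),us.mean(),vs.mean(),vs.max())
    m=(g[...,2]-g[...,0]>50);m[:,:370]=0;m[:,445:]=0;m[:235]=0;m[312:]=0
    vs,us=np.nonzero(m);print('plate',len(us),us.mean(),vs.mean())
for t in ['spray_can','paint_jar','masking_tape','wood_block']:
    print(t,[cam2world(x['position'],d) for x in r.search_frame(d,t)[:1]])
cv2.imwrite('pics/end.png',np.array(d['frame'])[150:310,160:460,::-1].repeat(2,0).repeat(2,1))
E
```

```text
[ 0.5339 -0.0254  0.3398] [-0.1807 -0.248   0.4138] 28.775
orange 42 423.6666666666667 210.95238095238096 213
plate 68 409.79411764705884 285.0882352941176
orange 43 423.69767441860466 210.88372093023256 213
plate 90 415.8 284.9888888888889
spray_can [array([0.4347, 0.1744, 0.1751])]
paint_jar [array([0.4594, 0.287 , 0.068 ])]
masking_tape [array([0.4432, 0.0154, 0.0222])]
wood_block [array([ 0.494 , -0.2354,  0.0484])]
```

View pics/end.png

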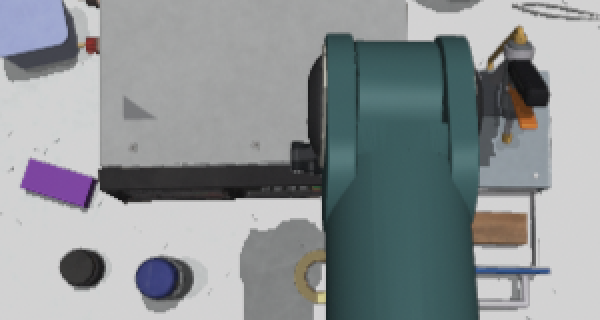

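The trigger and tray front are at the same pixels as before the squeeze, the block is in the tray and the bystanders are standing. Handing in.

```bash
python3 -c "
from workcell import r
print(r.sense()['ft_force']);print(r.sign_off())"
```

```text
[-0.79952377 -0.15995272 -0.60237516]
the job is handed in; nothing more can be done
None
```

I finished the job and handed it in at about 29 s of the 61 s allowed; the system reports no verdict.

- **Tray:** pulled out until it hit a hard stop, with 32 N and no further motion. It moved about 86 mm because it started slightly open. The blue front was in the same place in the last picture.
- **Block:** the brown one was set down in the tray, with contact felt before I let go. It was still lying there in the last picture.
- **Trigger:** my first try, squeezing grip and trigger between the fingers, failed. A finger hit something, apparently the fitting behind the grip, at about 17 N sideways and 16 N upward, so I backed out. I then pressed the trigger from the front with shut fingers. It stopped firmly at x = 0.590 m, where I had predicted about 0.591 for fully in, and I held it there for over 1 s at 28–34 N.
- **Release:** afterwards the orange trigger sat at the same pixels as before the squeeze.
- **Bystanders:** the can and jar were still in place to within network accuracy. The tape was half hidden by the arm in the last view. The network put it about 17 mm off, which I put down to the arm hiding half of it, because nothing touched it.

The trigger angle itself could not be read. "Fully in" rests on the hard stop, the match with the predicted position and an unchanged force lever arm. A colour check while holding failed because the arm hid the trigger.

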